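# Pack the pump rail and hold the stack tight

### The job

Pack the gap on the pump rail: one spacer already stands against the pump block; stand more of them from the mat beside it, upright, flat across the rail and right down in the channel, as many as it takes until pushing the spring-loaded plate towards the pump clamps the stack firmly against the pump block clearly before the plate reaches the end of its own travel. Finish while still holding the plate pushed firmly against the stack: do not let go, the spring would open it again. Leave the other things on the bench where they are.

Things in the scene. Friction and masses are not known exactly. Their poses are not given: they have to be found in the camera images.
- rail: fixed steel rail, base plate 320 x 90 x 8 mm; origin at the centre of its underside on the bench, x along the rail from pump to plate. Spacers stand on the base plate (8 mm up) in a channel 46 mm wide between guide strips 10 mm high, 6 mm thick, x -80 to +70 mm. A tie rod along the middle (8 mm thick, top 11 mm above base plate) passes through their slots. End bracket at x = 147 to 159 mm, 36 mm high
- pump_face (a point): black pump block fixed on the rail, the stop of the gap: 70 mm along the rail, 34 mm wide, 58 mm high above the bench plus a round cap to 66 mm, brass stubs at its sides. This point is the centre of its flat face towards the pressing plate, 36 mm above the bench. Its place on the rail differs each time
- plate_face (a point): centre of the steel pressing plate's flat face towards the pump, 36 mm above the bench; face 34 mm wide, from 11 to 61 mm above the bench. The gap lies between it and the pump face, along the rail (50 to 74 mm with the plate at rest)
- plate_lug (a point): black upright lug fixed to the pressing plate, 55 mm behind its face, 14 mm along the rail, 30 mm across, top 78 mm above the bench; this point is in its middle, 60 mm above the bench. Push it level along the rail towards the pump from behind (45 mm free there before the bracket, above a spring 32 mm high), or grip it across the rail
- plate (a joint): how far the pressing plate is pushed towards the pump, m: 0 at rest, 0.028 the end of its own travel. A spring drives it back (2 N at rest, 5 N at the end). At 0.028 its own end stop takes the push, not the stack: too few spacers. The stack must stop it at least 1.5 mm earlier
- spacer0_mid (a point): horseshoe spacer, bare aluminium block 20 mm thick (x), 40 mm wide (y), 56 mm high (z), 100 g, all four alike, slot 18 mm wide and 26 mm high in its foot; stands upright on the 3 mm rubber mat. This point is its centre, 28 mm above its foot. Grip it across the 40 mm width in its upper half; it goes with its thickness along the rail. A stack of two or three closes the gap, one being there already
- spacer1_mid (a point): another such spacer on the mat; point at its centre
- spacer2_mid (a point): another such spacer on the mat; point at its centre
- spacer3_mid (a point): the spacer already standing in the channel against the pump face (within 2 mm); point at its centre
- seal: flat black rubber ring, 28 mm across, 5 mm high, lying at a corner of the mat; origin at the middle of its underside; bystander, leave alone
- pitcher: stainless mug-shaped pitcher, 96 mm wide, 130 mm high; origin at the middle of its underside; bystander, leave alone
- syrup: amber syrup bottle, 72 mm wide, 190 mm high; origin at the middle of its underside; bystander, leave alone
- grease: small white jar, 44 mm wide, 35 mm high; origin at the middle of its underside; bystander, leave alone
- wrench: steel wrench, 160 mm long, lying flat; bystander, leave alone
- cups: short nested stack of paper cups, 76 mm wide, 127 mm high; origin at the middle of its underside; bystander, leave alone
- cap: grey stepped plastic cap, 48 mm wide, 30 mm high; origin at the middle of its underside; bystander, leave alone

How it is judged (in metres and radians):
At the end, for the whole second after the job is handed in: The robot holds the plate still (over 4 N), short of 26.5 mm travel; spacers press on plate and on pump block with over 4 N each; every spacer in the bay is upright (0.1 rad), flat across the rail (0.12 rad) and down on the base plate (centre below 40 mm); bystanders within 30 mm (value of joint plate below 0.0265 m and velocity of joint plate below 0.003 m/s and contact force between any of spacer0, spacer1, spacer2, spacer3 and plate above 4 N and contact force between any of spacer0, spacer1, spacer2, spacer3 and pump above 4 N and contact force between any of the fingers, the arm and plate above 4 N and (not (x of spacer0_mid in the frame of rail between -0.06 and 0.06 m and y of spacer0_mid in the frame of rail between -0.045 and 0.045 m) or (z of spacer0_mid in the frame of rail below 0.04 m and angle between spacer0's own z axis and vertical below 0.1 rad and angle between the x axis of spacer0 and the x axis of rail, either way round below 0.12 rad)) and (not (x of spacer1_mid in the frame of rail between -0.06 and 0.06 m and y of spacer1_mid in the frame of rail between -0.045 and 0.045 m) or (z of spacer1_mid in the frame of rail below 0.04 m and angle between spacer1's own z axis and vertical below 0.1 rad and angle between the x axis of spacer1 and the x axis of rail, either way round below 0.12 rad)) and (not (x of spacer2_mid in the frame of rail between -0.06 and 0.06 m and y of spacer2_mid in the frame of rail between -0.045 and 0.045 m) or (z of spacer2_mid in the frame of rail below 0.04 m and angle between spacer2's own z axis and vertical below 0.1 rad and angle between the x axis of spacer2 and the x axis of rail, either way round below 0.12 rad)) and (not (x of spacer3_mid in the frame of rail between -0.06 and 0.06 m and y of spacer3_mid in the frame of rail between -0.045 and 0.045 m) or (z of spacer3_mid in the frame of rail below 0.04 m and angle between spacer3's own z axis and vertical below 0.1 rad and angle between the x axis of spacer3 and the x axis of rail, either way round below 0.12 rad))); the arm keeps its last pose, push and grip.
It fails at once if a bystander is moved more than 30 mm (distance of any of seal, pitcher, syrup, grease, wrench, cups, cap from where it was at the start of the episode above 0.03 m).
It also fails if it takes over 72 s, if anything falls off the work surface, if the arm or the gripper's body presses on something with over 40 N, if the wrist force passes 120 N, or if a joint passes its speed limit or range.

### The arm

A 6-joint arm with a two-finger parallel gripper is mounted at the origin on the work surface. World frame = base frame: x ahead of the robot, y to its left, z up, the work surface at z = 0. Lengths are in mm, angles in rad, forces in N, time in s.
With the tool pointing down it reaches from about 350 to 975 mm from the base axis. Payload 7.1 kg.
Tool frame: the origin (TCP) lies at the centre of the arm's flange, where the gripper is bolted on; the fingertips stand 182 mm ahead of it and the grasp point (between the pads) lies 163 mm ahead of it; z points along the fingers, y is the line along which they close (so a half turn about z gives the same grasp; the last joint's range is limited). The gripper opens to 88 mm and grips with 3 to 60 N. Pads are 20 mm wide; open, the fingers measure 115 mm over their backs; the gripper's body (75 mm by 178 mm) begins 61 mm behind the grasp point.
Start: joints at [-0.019, 0.423, 1.63, -0, 1.089, -0.019], TCP at [624.985, 0.026, 404.675] pointing down, gripper open.
Joint ranges: [-3, 3], [-0.9, 2.11], [0.09, 2.58], [-1.31, 4.45], [0.11, 2.69], [-2.54, 2.54]. Speed limits (rad/s): [2.39, 2.39, 3.01, 3.14, 3.14, 3.14].

### API

Orientations are given as a rotation vector (axis times angle).
In Python, from workcell import readout, get_image, ctrl gives the robot as it stands.
- The arm moves only by the tool step_arm, never from a script. Its argument "targets" is a list that holds one entry, the list of rows, each a list of 7 numbers: the shift along the world's x, y, z as a fraction of full scale, then the turn, a rotation vector about the world's x, y, z as a fraction of full scale, then the opening, from 0 (shut) to 1 (fully open). In form: [[[dx, dy, dz, wx, wy, wz, claw], ...]]. A call has exactly 5 rows; each row shifts and turns the commanded pose from where the row before left it; what a row does not reach is not made up. Full scale, the value 1, is 0.05 m for a shift and 4 degrees for a turn. A row lasts 1/8 s, in which the tool goes at most 62.5 mm and 10.7 degrees, less where a joint would pass 70% of its speed; a pose out of reach is approached as far as the arm can. A call with a number of a shift or a turn outside -1 to 1 is refused whole. A call with a gripper value outside its range is refused whole. The fingers move at their own pace and stop on an object; the grip force is fixed at half the most. Time passes only in rows, so rows that do not move let the fingers close, or fill a call up. It gives the time, the measured TCP pose, the force, the opening and the grip force at its end, in the units of the state.
- readout.get_obs(): the state, without advancing time (a new reading comes with each control period).
- get_image(name): name is "scene" or "side" or "wrist"; returns a dict with "pixels" (480x640x3 uint8, red, green, blue), "intrinsics" (3x3 intrinsics, pixels), "extrinsics" (4x4, takes a point from world to camera coordinates). Camera axes: x right, y down, z forward; pixel columns grow to the right and rows downward; lengths in mm; the calibration is good to about 2 mm. A picture is of the moment at which its call begins. There is no depth.
- ctrl.close_job(): hands the job in; it is judged then, once.
The state is a dict: "t": time; "qpos": joint angles; "qvel": joint speeds; "joint_torque": joint torques, N m; "ee_pos": TCP position; "orientation": TCP orientation; "ft_force": force on the tool from outside, world axes, zero at the start; "moment": the same for the moment, N m; "width": finger opening in mm; "grasp_force": force on a finger pad.
Only numpy, scipy, OpenCV 4.12 (cv2) and the standard library are available. Lean on these libraries where they do the work, as an engineer would, in place of code of your own. Each camera call takes 0.05 s, during which the arm holds its last target. There are 200 camera calls.

## Working session

There is one attempt and no reset: what is moved stays moved. The work goes in short steps, Python scripts to look and compute and a tool call to move; the robot and the scene stay as the last step left them, time stands still between calls to the robot, and variables do not carry over. Pictures are saved under pics/ and viewed, at most 12 in all, crops included, and the job is handed in when it is done.

Besides the shell and the picture viewer there is one more tool, called after "Call:" as name(argument=value, ...) on one line, values as JSON. step_arm: Moves the arm, as the interface text tells. Shift numbers are shares of 0.05 m and turn numbers shares of 4 degrees, none past 1 either way. Its arguments: {"type":"object","properties":{"targets":{"type":"array"}},"required":["targets"]}

```bash
mkdir -p pics; cat > h.py <<'E'
import numpy as np, cv2
from workcell import readout, get_image, ctrl
def snap(n,f):
    d=get_image(n); cv2.imwrite('pics/'+f+'.png',cv2.cvtColor(d['pixels'],cv2.COLOR_RGB2BGR))
    np.savez('pics/'+f+'.npz',K=d['intrinsics'],E=d['extrinsics']); return d
def cam(f):
    z=np.load('pics/'+f+'.npz'); return z['K'],z['E']
def proj(f,P):
    K,E=cam(f); P=np.atleast_2d(P).astype(float); c=P@E[:3,:3].T+E[:3,3]; q=c@K.T; return q[:,:2]/q[:,2:]
def onz(f,uv,z):
    K,E=cam(f); R=E[:3,:3]; o=-R.T@E[:3,3]
    d=np.linalg.inv(K)@np.c_[np.atleast_2d(uv),np.ones(len(np.atleast_2d(uv)))].T; d=(R.T@d).T
    return o+d*((z-o[2])/d[:,2])[:,None]
E
python3 - <<'E'
from h import *
for n in ('scene','side','wrist'):
    d=snap(n,n+'0'); E=d['extrinsics'];print(n,d['intrinsics'][0,0],(-E[:3,:3].T@E[:3,3]).round(),E[2,:3].round(2))
o=readout.get_obs();print(o)
E
```

```text
scene 451.3970184267247 [933. 401. 879.] [-0.34 -0.43 -0.84]
side 623.1989488433326 [-109.  790.  958.] [ 0.51 -0.57 -0.64]
wrist 352.62891501559545 [625.  66. 384.] [-0.   -0.24 -0.97]
{'t': 0.15, 'qpos': array([-1.90090305e-02,  4.23697565e-01,  1.63045135e+00, -9.23507595e-06,
        1.08855281e+00, -1.89960001e-02]), 'qvel': array([ 0.00237726, -0.00220835, -0.00135974, -0.00011889,  0.00120261,
       -0.00143694]), 'joint_torque': array([ 9.52650989e-04, -5.44981134e+01, -2.73919362e+01,  6.45430083e-02,
        2.04369903e-02, -3.19723256e-05]), 'ee_pos': array([6.24813800e+02, 2.25703948e-02, 4.04084792e+02]), 'orientation': array([-2.22089005e+00, -2.22087064e+00,  1.21717871e-03]), 'ft_force': array([ 0.71458528,  0.07188213, -0.23301131]), 'moment': array([ 0.01338097, -0.03491018,  0.01080316]), 'grasp_force': 0.0, 'width': 87.92578115926182}
```

View pics/scene0.png

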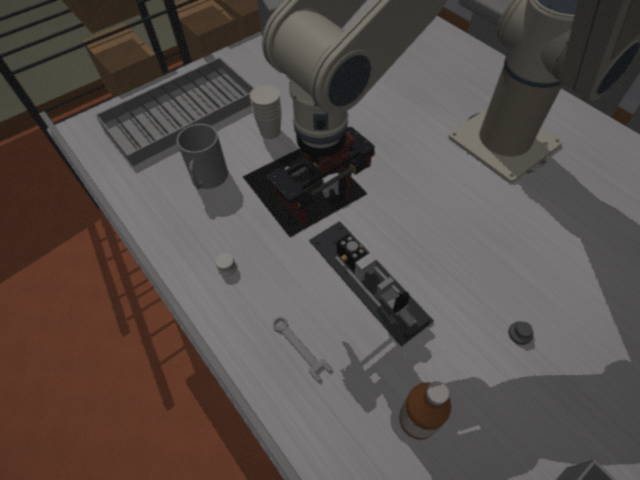

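View pics/wrist0.png

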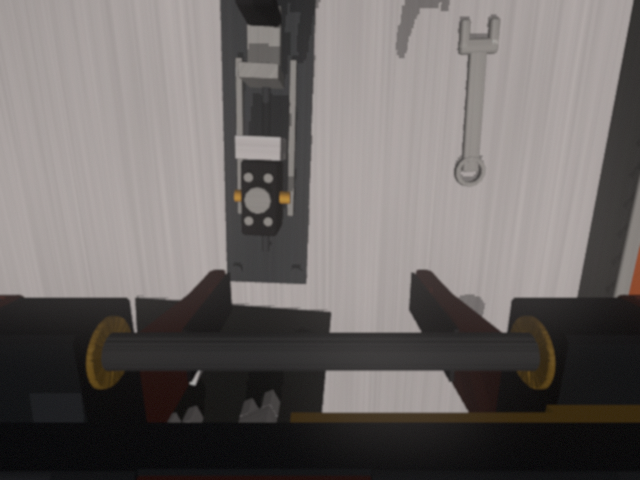

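View pics/side0.png

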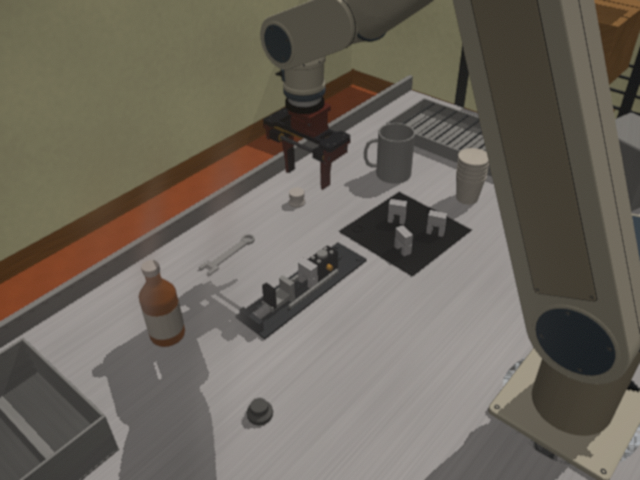

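Side view shows the rail running from (245,322) to (360,255), with three spacers on the mat near (398,210), (437,222) and (403,240). I'll zoom in for measuring.

```bash
python3 - <<'E'
from h import *
im=cv2.imread('pics/side0.png')[185:335,235:475]; im=cv2.resize(im,None,fx=3.3,fy=3.3,interpolation=cv2.INTER_CUBIC)
im=cv2.convertScaleAbs(im,alpha=1.5,beta=15); cv2.imwrite('pics/s0c.png',im)
w=cv2.imread('pics/wrist0.png')[0:300,190:340]; w=cv2.resize(w,None,fx=2,fy=2,interpolation=cv2.INTER_CUBIC)
cv2.imwrite('pics/w0c.png',cv2.convertScaleAbs(w,alpha=1.5,beta=15))
print(onz('side0',[[245,322],[360,255],[398,223],[437,235],[403,255]],0).round())
print('wrist corners z8',onz('wrist0',[[229,282],[306,283],[316,0],[221,0]],8).round(1))
print('pump/plate top',onz('wrist0',[[237,160],[281,160]],64).round(1),onz('wrist0',[[237,80],[285,80]],61).round(1))
E
```

```text
[[ 594.  235.    0.]
 [ 540.  -82.    0.]
 [ 541. -235.   -0.]
 [ 442. -257.    0.]
 [ 463. -145.    0.]]
wrist corners z8 [[520.8 -76.5   8. ]
 [608.  -77.6   8. ]
 [620.2 204.6   8. ]
 [531.  204.7   8. ]]
pump/plate top [[550.6  59.3  64. ]
 [589.6  59.3  64. ]] [[553.7 125.4  61. ]
 [594.4 125.4  61. ]]
```

View pics/s0c.png

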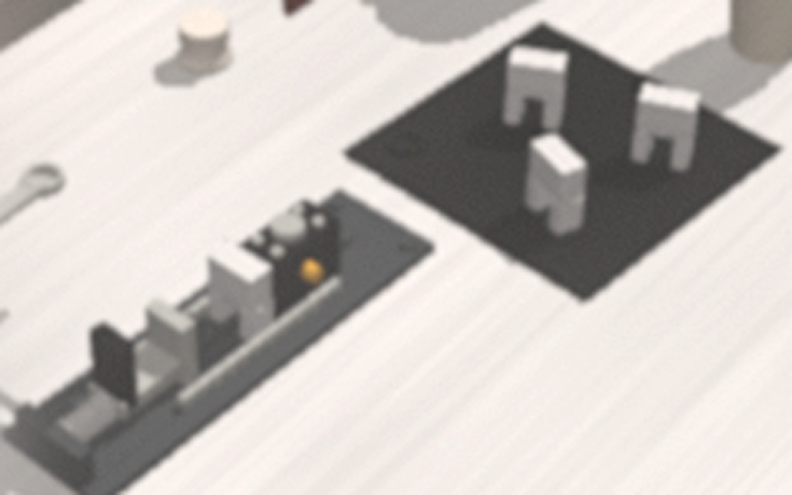

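View pics/w0c.png

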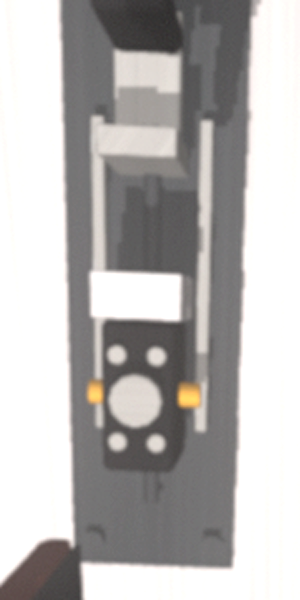

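Crops: the mat spacers stand at roughly (541,-235), (442,-257) and (463,-145), and the rail runs along world +y, turned about 0.04 rad. The wrist view gives the spacer and plate edges. I'll move over the mat for a close look and compute the gap in the meantime.

Call:
step_arm(targets=[[[-0.5,-0.92,0,0,0,0,1],[-0.5,-0.92,0,0,0,0,1],[-0.5,-0.92,0,0,0,0,1],[-0.5,-0.92,0,0,0,0,1],[-0.5,-0.92,0,0,0,0,1]]])

```text
t: 0.78
ee_pos: [499.0, -231.2, 404.6]
orientation: [-2.221, -2.222, 0.0]
ft_force: [-1.0, 0.1, -0.2]
width: 87.8
grasp_force: 0.0
```

```bash
python3 - <<'E'
from h import *
print('spacer3 back/front',onz('wrist0',[[235,159.5],[281,160],[235.5,136],[281.5,136.5]],64).round(1))
print('plate face top',onz('wrist0',[[238,77.5],[281,76]],61).round(1))
snap('wrist','wm'); print(readout.get_obs()['ee_pos'])
E
```

```text
spacer3 back/front [[548.9  59.8  64. ]
 [589.6  59.3  64. ]
 [550.5  79.7  64. ]
 [590.6  79.3  64. ]]
plate face top [[554.7 127.3  61. ]
 [591.1 128.5  61. ]]
[ 496.71549412 -235.02036683  404.4990066 ]
```

View pics/wm.png

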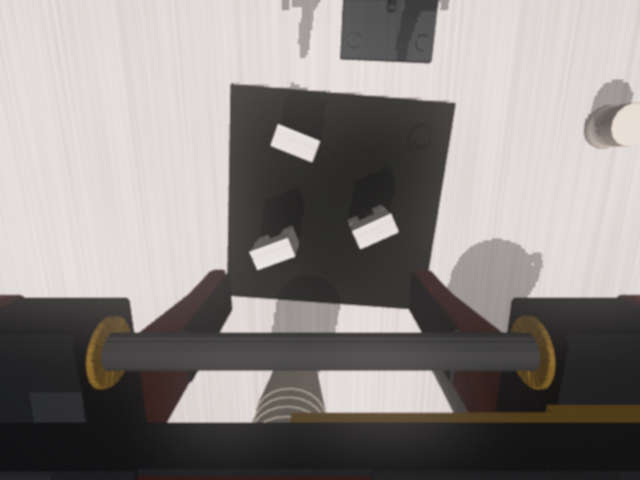

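The wrist view shows three white tops on the mat at about (295,142), (374,230) and (273,252). The gap is about 69 mm, so two more spacers are needed. I'll measure them with minAreaRect.

```bash
cat >> h.py <<'E'
def tops(f,box,z,th=150):
    im=cv2.imread('pics/'+f+'.png',0); m=np.zeros_like(im); a,b,c,d=box; m[b:d,a:c]=(im[b:d,a:c]>th)*255
    for c in cv2.findContours(m.astype(np.uint8),cv2.RETR_EXTERNAL,cv2.CHAIN_APPROX_NONE)[0]:
        if cv2.contourArea(c)<150: continue
        P=onz(f,c[:,0,:].astype(float),z)[:,:2].astype(np.float32)
        (cx,cy),(w,h),an=cv2.minAreaRect(P)
        if w<h: w,h,an=h,w,an-90
        print('centre',round(cx,1),round(cy,1),'size',round(w,1),round(h,1),'width axis deg',round(an,1))
E
python3 - <<'E'
from h import *
tops('wm',(240,110,425,280),59); print('mat/rail',onz('wm',[[341,57],[432,63]],8).round(1))
E
```

```text
centre 452.5 -259.6 size 40.2 20.1 width axis deg 20.8
centre 550.6 -237.5 size 39.9 19.8 width axis deg 25.0
centre 476.3 -157.2 size 40.0 19.9 width axis deg -21.4
mat/rail [[519.1 -75.3   8. ]
 [608.  -80.7   8. ]]
```

```bash
python3 - <<'E'
from h import *
o=readout.get_obs();print(o['t'],o['ee_pos'],o['orientation'])
print('side: pitcher, cups bases',onz('side0',[[395,178],[470,199]],0).round(), 'scene',onz('scene0',[[208,184],[268,134]],0).round())
E
```

```text
0.825 [ 496.71549412 -235.02036683  404.4990066 ] [ 2.22334807  2.21941934 -0.00412415]
side: pitcher, cups bases [[ 660. -390.    0.]
 [ 456. -434.    0.]] scene [[ 699. -380.    0.]
 [ 477. -431.    0.]]
```

Call:
step_arm(targets=[[[-0.1,0.35,-0.4,0,0,-1,1],[-0.1,0.4,-0.5,0,0,-1,1],[-0.1,0.4,-0.5,0,0,-1,1],[-0.1,0.3,-0.4,0,0,-1,1],[-0.05,0,0,0,0,-1,1]]])

```text
t: 1.45
ee_pos: [476.6, -156.2, 312.9]
orientation: [-2.572, -1.799, 0.004]
ft_force: [0.3, -0.2, 0.7]
width: 87.8
grasp_force: 0.0
```

Call:
step_arm(targets=[[[0,0,0,0,0,-0.35,1],[0,0,0,0,0,0,1],[0,0,0,0,0,0,1],[0,0,0,0,0,0,1],[0,0,0,0,0,0,1]]])

```text
t: 2.08
ee_pos: [477.5, -157.6, 314.8]
orientation: [2.595, 1.77, 0.0]
ft_force: [-0.5, 0.3, 0.1]
width: 87.7
grasp_force: 0.0
```

Call:
step_arm(targets=[[[-0.024,0.006,-0.5,0,0,0,1],[0,0,-0.6,0,0,0,1],[0,0,-0.6,0,0,0,1],[0,0,-0.42,0,0,0,1],[0,0,0,0,0,0,1]]])

```text
t: 2.7
ee_pos: [475.7, -157.0, 207.5]
orientation: [-2.593, -1.769, 0.003]
ft_force: [0.2, -0.1, -0.1]
width: 88.0
grasp_force: 0.0
```

Call:
step_arm(targets=[[[0,0,0,0,0,0,0.2],[0,0,0,0,0,0,0.2],[0,0,0,0,0,0,0.2],[0,0,0,0,0,0,0.2],[0,0,0,0,0,0,0.2]]])

```text
t: 3.32
ee_pos: [476.3, -157.2, 208.9]
orientation: [2.595, 1.77, 0.0]
ft_force: [-0.7, -0.2, -0.6]
width: 41.6
grasp_force: 0.0
```

Call:
step_arm(targets=[[[0,0,0,0,0,0,0.2],[0,0,0,0,0,0,0.2],[0,0,0.4,0,0,0,0.2],[0,0,0.8,0,0,0,0.2],[0,0,0.8,0,0,0,0.2]]])

```text
t: 3.95
ee_pos: [476.0, -157.1, 309.2]
orientation: [-2.594, -1.77, 0.002]
ft_force: [-0.2, 0.5, -0.2]
width: 40.0
grasp_force: 30.0
```

```bash
python3 - <<'E'
from h import *
# guide strips bright edges (top z=18): scan rows
g=cv2.imread('pics/wrist0.png',0).astype(float)
pl=[];pr=[]
for r in list(range(92,130)):
    for lo,hi,L in ((232,248,pl),(284,300,pr)):
        x=np.arange(lo,hi); w=np.clip(g[r,lo:hi]-np.median(g[r,lo:hi])-15,0,None)
        if w.sum()>30: L.append(((w*x).sum()/w.sum(),r))
for L in (pl,pr):
    P=onz('wrist0',L,18); k=np.polyfit(P[:,1],P[:,0],1); print(len(L),k,'x at y=100:',np.polyval(k,100),'resid',np.std(P[:,0]-np.polyval(k,P[:,1])))
# rail outer edges
for s in (-1,1):
    L=[]
    for r in range(60,270):
        row=cv2.GaussianBlur(g,(3,3),0)[r]
        xs=range(300,330) if s>0 else range(215,237)
        d=np.array([abs(row[x+1]-row[x-1]) for x in xs]); L.append((xs[int(d.argmax())],r))
    P=onz('wrist0',L,8); k=np.polyfit(P[:,1],P[:,0],1)
    for _ in range(5):
        e=P[:,0]-np.polyval(k,P[:,1]); q=abs(e)<max(1.5,1.2*np.median(abs(e))); k=np.polyfit(P[q,1],P[q,0],1)
    print('outer',s,k,'x at 100',np.polyval(k,100),q.sum())
E
```

```text
38 [4.00490670e-02 5.40200711e+02] x at y=100: 544.2056177791471 resid 0.0390724694383883
38 [2.49417075e-02 5.94059746e+02] x at y=100: 596.5539166648869 resid 0.23661541481160564
outer -1 [4.13929361e-02 5.21577971e+02] x at 100 525.7172646168003 196
outer 1 [4.18801683e-02 6.11383440e+02] x at 100 615.5714571408389 210
```

Call:
step_arm(targets=[[[0.376,0.99,0,0,0,0.95,0.2],[0.376,0.99,0,0,0,0.95,0.2],[0.376,0.99,0,0,0,0.95,0.2],[0.376,0.99,0,0,0,0.95,0.2],[0.374,0.99,0,0,0,0.95,0.2]]])

```text
t: 4.58
ee_pos: [570.4, 92.0, 308.3]
orientation: [-2.265, -2.177, 0.001]
ft_force: [0.5, -0.5, -0.8]
width: 40.1
grasp_force: 30.0
```

Call:
step_arm(targets=[[[0,0,0,0,0,0,0.2],[0,0,-0.1,0,0,0,0.2],[0,0,0,0,0,0,0.2],[0,0,0,0,0,0,0.2],[0,0,0,0,0,0,0.2]]])

```text
t: 5.2
ee_pos: [570.1, 89.6, 303.8]
orientation: [2.269, 2.173, 0.0]
ft_force: [-0.1, -0.1, -2.2]
width: 39.8
grasp_force: 30.0
```

```bash
python3 - <<'E'
from h import *
o=readout.get_obs();print(o['ee_pos'],o['orientation'],o['ft_force'])
snap('side','sp1');snap('wrist','wp1')
im=cv2.imread('pics/sp1.png')[170:330,225:385]; im=cv2.resize(im,(480,480),interpolation=cv2.INTER_CUBIC)
w=cv2.imread('pics/wp1.png')[120:440,210:420]; w=cv2.resize(w,(315,480))
cv2.imwrite('pics/p1.png',cv2.convertScaleAbs(np.hstack([im,w]),alpha=1.5,beta=15))
E
```

```text
[570.14547523  89.57648305 303.79173736] [2.26878937e+00 2.17299136e+00 7.70657968e-05] [-0.08253676 -0.07460179 -2.1881569 ]
```

View pics/p1.png

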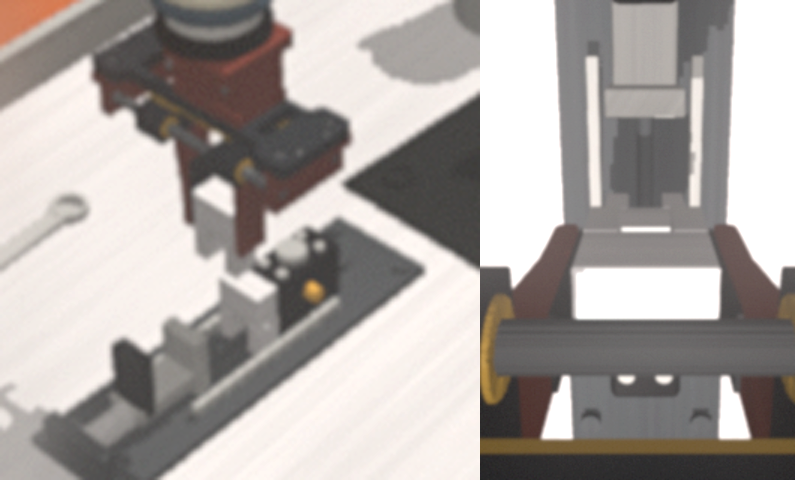

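Left: the spacer hangs upright over the rail, just past spacer3. Right (wrist): the held spacer's front top edge is at crop row 267 and the plate's front top edge at row 117. I'll check these positions numerically.

```bash
python3 - <<'E'
from h import *
r=lambda x,y:[210+(x-480)/1.5,120+y/1.5]
print('held front top',onz('wp1',[r(574,267),r(720,267)],153.8).round(1))
print('held foot',onz('wp1',[r(577,232),r(713,232)],97.8).round(1))
print('plate front',onz('wp1',[r(605,117),r(685,117)],61).round(1))
print('strips',onz('wp1',[r(592.5,130),r(697,130)],18).round(1))
tops('sp1',(285,255,330,300),64,140)
E
```

```text
held front top [[552.  100.4 153.8]
 [590.5  98.7 153.8]]
held foot [[545.   90.5  97.8]
 [595.4  88.4  97.8]]
plate front [[555.  128.3  61. ]
 [588.6 126.8  61. ]]
strips [[544.7 116.7  18. ]
 [597.5 114.5  18. ]]
centre 575.5 82.7 size 66.8 63.7 width axis deg -46.9
```

```bash
python3 - <<'E'
from h import *
P=[[551,99.6,154],[591,99.6,154],[551,79.6,154],[551,99.6,98],[591,99.6,98],[550.5,79.7,64],[590.6,79.3,64]]
q=proj('wp1',P); print(np.c_[480+(q[:,0]-210)*1.5,(q[:,1]-120)*1.5].round())
E
```

```text
[[570. 270.]
 [722. 264.]
 [576. 338.]
 [592. 208.]
 [701. 204.]
 [601. 229.]
 [693. 226.]]
```

Call:
step_arm(targets=[[[0,0.048,-0.3,0,0,0,0.2],[0,0,-0.5,0,0,0,0.2],[0,0,-0.4,0,0,0,0.2],[0,0,-0.2,0,0,0,0.2],[0,0,-0.1,0,0,0,0.2]]])

```text
t: 5.92
ee_pos: [570.1, 92.8, 227.9]
orientation: [-2.267, -2.174, 0.001]
ft_force: [0.2, -1.0, -1.1]
width: 39.6
grasp_force: 30.0
```

Call:
step_arm(targets=[[[0,0,-0.1,0,0,0,0.2],[0,0,-0.1,0,0,0,0.2],[0,0,-0.06,0,0,0,0.2],[0,0,-0.03,0,0,0,0.2],[0,0,0,0,0,0,0.2]]])

```text
t: 6.55
ee_pos: [570.2, 92.7, 214.2]
orientation: [2.267, 2.174, 0.0]
ft_force: [0.5, -0.6, -2.0]
width: 40.1
grasp_force: 30.0
```

Call:
step_arm(targets=[[[0,0,-0.01,0,0,0,0.2],[0,0,0,0,0,0,0.8],[0,0,0,0,0,0,1],[0,0,0,0,0,0,1],[0,0,0,0,0,0,1]]])

```text
t: 7.18
ee_pos: [570.2, 92.7, 213.7]
orientation: [2.267, 2.174, 0.0]
ft_force: [0.3, -0.8, -0.4]
width: 76.3
grasp_force: 0.0
```

Call:
step_arm(targets=[[[0,0,0.3,0,0,0,1],[0,0,0.6,0,0,0,1],[0,0,0.6,0,0,0,1],[0,0,0.5,0,0,0,1],[0,0,0,0,0,0,1]]])

```text
t: 7.8
ee_pos: [570.9, 92.8, 316.5]
orientation: [2.265, 2.172, 0.006]
ft_force: [0.6, -0.5, -0.7]
width: 87.8
grasp_force: 0.0
```

```bash
python3 - <<'E'
from h import *
o=readout.get_obs();print(o['t'],o['ee_pos'],o['ft_force'],o['width'])
snap('wrist','wp2');snap('side','sp2')
im=cv2.imread('pics/sp2.png')[210:330,235:365]; im=cv2.resize(im,(520,480),interpolation=cv2.INTER_CUBIC)
w=cv2.imread('pics/wp2.png')[120:440,220:410]; w=cv2.resize(w,(285,480))
cv2.imwrite('pics/p2.png',cv2.convertScaleAbs(np.hstack([im,w])[:,:800],alpha=1.5,beta=15))
E
```

```text
7.8 [570.91824317  92.80824302 316.45908993] [ 0.64795311 -0.48376337 -0.70701809] 87.7694450228924
```

View pics/p2.png

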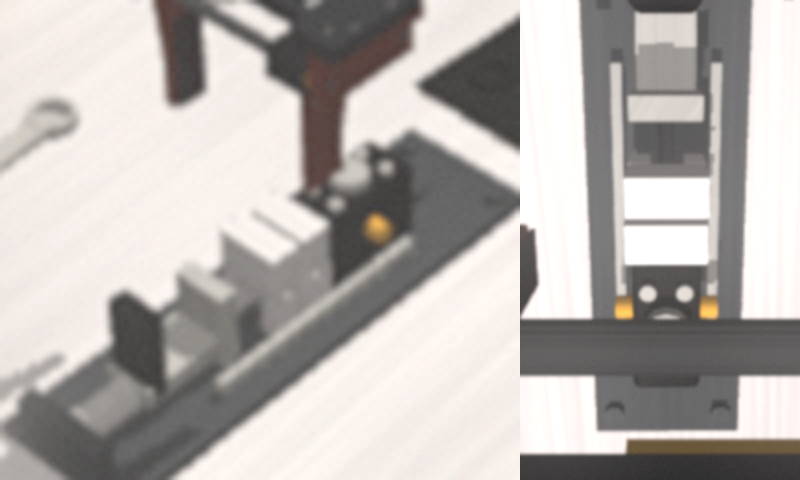

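The spacer is seated flush beside spacer3, with tops level and parallel. Now for the second one.

```bash
python3 - <<'E'
from h import *
r=lambda x,y:[220+(x-520)/1.5,120+y/1.5]
print('s3,new',onz('wp2',[r(625,265),r(708,265),r(625,225),r(708,225),r(625,221),r(708,219),r(624,178),r(708,178)],64).round(1))
print('plate front',onz('wp2',[r(628,122),r(703,122)],61).round(1))
E
```

```text
s3,new [[549.5  60.8  64. ]
 [588.6  59.1  64. ]
 [550.7  80.6  64. ]
 [589.1  78.9  64. ]
 [550.9  82.6  64. ]
 [589.2  81.9  64. ]
 [551.7 102.9  64. ]
 [589.6 101.3  64. ]]
plate front [[554.8 127.8  61. ]
 [588.2 126.4  61. ]]
```

Call:
step_arm(targets=[[[-0.06,-0.94,0,0,0,0.98,1],[-0.06,-0.94,0,0,0,0.98,1],[-0.06,-0.94,0,0,0,0.98,1],[-0.06,-0.94,0,0,0,0.98,1],[-0.06,-0.94,0,0,0,0.98,1]]])

```text
t: 8.52
ee_pos: [554.5, -143.6, 312.3]
orientation: [-1.86, -2.529, 0.001]
ft_force: [0.4, -0.0, 0.4]
width: 87.7
grasp_force: 0.0
```

Call:
step_arm(targets=[[[-0.06,-0.94,0,0,0,0.98,1],[-0.03,-0.94,0,0,0,0.97,1],[0,0,0,0,0,0,1],[0,0,0,0,0,0,1],[0,0,0,0,0,0,1]]])

```text
t: 9.15
ee_pos: [550.6, -235.1, 313.1]
orientation: [-1.686, -2.649, 0.0]
ft_force: [0.0, -0.4, 0.0]
width: 87.9
grasp_force: 0.0
```

Call:
step_arm(targets=[[[0,-0.036,-0.5,0,0,0,1],[0,0,-0.6,0,0,0,1],[0,0,-0.6,0,0,0,1],[0,0,-0.39,0,0,0,1],[0,0,0,0,0,0,1]]])

```text
t: 9.78
ee_pos: [550.4, -237.2, 207.9]
orientation: [-1.685, -2.648, 0.001]
ft_force: [0.1, 0.5, 0.3]
width: 87.7
grasp_force: 0.0
```

Call:
step_arm(targets=[[[0,0,0,0,0,0,0.2],[0,0,0,0,0,0,0.2],[0,0,0,0,0,0,0.2],[0,0,0,0,0,0,0.2],[0,0,0,0,0,0,0.2]]])

```text
t: 10.4
ee_pos: [550.7, -238.1, 209.3]
orientation: [1.688, 2.649, 0.0]
ft_force: [-0.1, 1.1, 0.0]
width: 41.0
grasp_force: 0.0
```

Call:
step_arm(targets=[[[0,0,0,0,0,0,0.2],[0,0,0,0,0,0,0.2],[0,0,0.4,0,0,0,0.2],[0,0,0.8,0,0,0,0.2],[0,0,0.8,0,0,0,0.2]]])

```text
t: 11.02
ee_pos: [550.5, -238.0, 311.0]
orientation: [-1.688, -2.649, 0.0]
ft_force: [0.7, -0.0, -1.3]
width: 39.9
grasp_force: 30.0
```

Call:
step_arm(targets=[[[0.05,0.88,0,0,0,-0.86,0.2],[0.05,0.88,0,0,0,-0.86,0.2],[0.05,0.88,0,0,0,-0.86,0.2],[0.05,0.88,0,0,0,-0.86,0.2],[0.05,0.88,0,0,0,-0.86,0.2]]])

```text
t: 11.65
ee_pos: [563.1, -16.7, 310.4]
orientation: [2.067, 2.365, 0.001]
ft_force: [0.5, -1.3, -1.9]
width: 40.0
grasp_force: 30.0
```

Call:
step_arm(targets=[[[0.05,0.88,0,0,0,-0.86,0.2],[0.05,0.88,0,0,0,-0.86,0.2],[0.05,0.88,0,0,0,-0.83,0.2],[0,0,0,0,0,0,0.2],[0,0,0,0,0,0,0.2]]])

```text
t: 12.28
ee_pos: [570.5, 113.8, 309.8]
orientation: [2.266, 2.176, 0.0]
ft_force: [-0.1, -0.1, -0.4]
width: 40.0
grasp_force: 30.0
```

Call:
step_arm(targets=[[[0,0,-0.1,0,0,0,0.2],[0,0,0,0,0,0,0.2],[0,0,0,0,0,0,0.2],[0,0,0,0,0,0,0.2],[0,0,0,0,0,0,0.2]]])

```text
t: 12.9
ee_pos: [570.7, 113.8, 304.2]
orientation: [2.268, 2.174, 0.0]
ft_force: [-0.4, 0.0, -0.5]
width: 39.5
grasp_force: 30.0
```

```bash
python3 - <<'E'
from h import *
o=readout.get_obs();print(o['t'],o['ee_pos'],o['orientation'],o['ft_force'])
snap('wrist','wp3'); y=o['ee_pos'][1]; x=o['ee_pos'][0]; zt=o['ee_pos'][2]-150
w=cv2.imread('pics/wp3.png')
for p in proj('wp3',[[x-20,y+10.8,zt],[x+20,y+9.2,zt]]): cv2.drawMarker(w,tuple(int(round(v)) for v in p),(0,255,0),0,8,1)
w=w[140:380,220:420];cv2.imwrite('pics/p3.png',cv2.convertScaleAbs(cv2.resize(w,None,fx=2.5,fy=2.5,interpolation=cv2.INTER_CUBIC),alpha=1.4,beta=15))
E
```

```text
12.9 [570.72134989 113.83445002 304.19774028] [2.26754684e+00 2.17430755e+00 1.60785535e-05] [-0.44229658  0.02278521 -0.46929479]
```

View pics/p3.png

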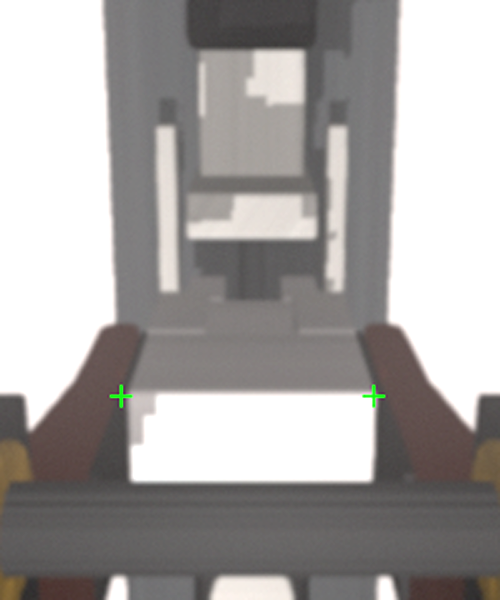

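Held edge is within about 1 mm of the prediction, so the spacer is centred between the stack and the plate. Lowering it.

Call:
step_arm(targets=[[[0.008,0,-0.3,0,0,0,0.2],[0,0,-0.5,0,0,0,0.2],[0,0,-0.3,0,0,0,0.2],[0,0,-0.1,0,0,0,0.2],[0,0,0,0,0,0,0.2]]])

```text
t: 13.58
ee_pos: [571.1, 113.9, 243.9]
orientation: [-2.267, -2.174, 0.001]
ft_force: [-0.2, 0.3, -1.5]
width: 39.8
grasp_force: 30.0
```

Call:
step_arm(targets=[[[0,0,-0.2,0,0,0,0.2],[0,0,-0.1,0,0,0,0.2],[0,0,-0.1,0,0,0,0.2],[0,0,-0.1,0,0,0,0.2],[0,0,-0.06,0,0,0,0.2]]])

```text
t: 14.2
ee_pos: [571.0, 113.9, 215.9]
orientation: [-2.267, -2.174, 0.0]
ft_force: [-0.4, 0.2, -1.9]
width: 40.1
grasp_force: 30.0
```

Call:
step_arm(targets=[[[0,0,-0.04,0,0,0,0.2],[0,0,0,0,0,0,0.2],[0,0,0,0,0,0,0.2],[0,0,0,0,0,0,0.2],[0,0,0,0,0,0,0.2]]])

```text
t: 14.82
ee_pos: [571.2, 114.0, 214.3]
orientation: [2.267, 2.174, 0.0]
ft_force: [-1.0, 0.7, 2.7]
width: 40.0
grasp_force: 30.0
```

Call:
step_arm(targets=[[[0,0,0,0,0,0,0.6],[0,0,0,0,0,0,1],[0,0,0,0,0,0,1],[0,0,0,0,0,0,1],[0,0,0.3,0,0,0,1]]])

```text
t: 15.45
ee_pos: [570.6, 113.8, 228.7]
orientation: [-2.267, -2.173, 0.003]
ft_force: [0.2, 0.0, 0.3]
width: 85.9
grasp_force: 0.0
```

Call:
step_arm(targets=[[[0,0,0.6,0,0,0,1],[0,0,0.7,0,0,0,1],[0.02,0.5,0.4,0,0,0,1],[0.04,0.86,0,0,0,0,1],[0,0,0,0,0,0,1]]])

```text
t: 16.08
ee_pos: [574.2, 184.0, 315.7]
orientation: [2.264, 2.177, 0.004]
ft_force: [0.5, -1.1, 0.0]
width: 88.2
grasp_force: 0.0
```

```bash
python3 - <<'E'
from h import *
o=readout.get_obs();print(o['t'],o['ee_pos'],o['orientation'],o['ft_force'])
snap('wrist','wp4');snap('side','sp4')
im=cv2.imread('pics/sp4.png')[200:335,235:365]; im=cv2.resize(im,(520,540),interpolation=cv2.INTER_CUBIC)
w=cv2.imread('pics/wp4.png')[150:460,235:390]; w=cv2.resize(w,(270,540))
cv2.imwrite('pics/p4.png',cv2.convertScaleAbs(np.hstack([im,w]),alpha=1.5,beta=15))
E
```

```text
16.075 [574.22901942 184.00416723 315.74703967] [2.26378861 2.17685582 0.00384093] [ 0.46982644 -1.08062504  0.00416291]
```

View pics/p4.png

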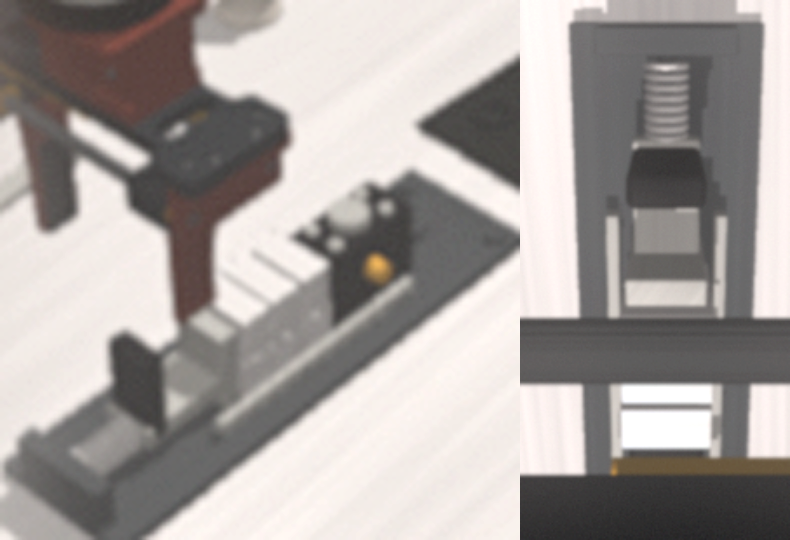

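All three spacers stand in line, with tops level, in front of the plate. The lug is at crop (667,150–207), and I'll locate it now.

```bash
python3 - <<'E'
from h import *
k=310/540; r=lambda x,y:[235+(x-520)*k,150+y*k]
print(onz('wp4',[r(627,207),r(706,207),r(633,150),r(700,150),r(630,185),r(706,185)],78).round(1))
print(onz('wp4',[r(625,306),r(706,306),r(625,281),r(706,281)],61).round(1))
E
```

```text
[[559.1 177.3  78. ]
 [588.6 176.2  78. ]
 [562.5 199.   78. ]
 [586.9 198.1  78. ]
 [560.7 185.8  78. ]
 [588.8 184.7  78. ]]
[[554.5 128.2  61. ]
 [588.4 126.8  61. ]
 [555.1 139.5  61. ]
 [588.7 138.2  61. ]]
```

Call:
step_arm(targets=[[[0,0.01,-0.4,0,0,0,1],[0,0,-0.6,0,0,0,1],[0,0,-0.5,0,0,0,1],[0,0,-0.3,0,0,0,1],[0,0,0,0,0,0,1]]])

```text
t: 16.8
ee_pos: [573.5, 181.7, 222.4]
orientation: [-2.267, -2.173, 0.005]
ft_force: [-0.8, -0.2, 0.6]
width: 87.7
grasp_force: 0.0
```

Call:
step_arm(targets=[[[0,0,0,0,0,0,0.1],[0,0,0,0,0,0,0.1],[0,0,0,0,0,0,0.1],[0,0,0,0,0,0,0.1],[0,0,0,0,0,0,0.1]]])

```text
t: 17.42
ee_pos: [574.1, 182.5, 224.4]
orientation: [2.267, 2.174, 0.0]
ft_force: [0.5, 0.3, 0.0]
width: 41.1
grasp_force: 0.0
```

Call:
step_arm(targets=[[[0,0,0,0,0,0,0.1],[0,0,0,0,0,0,0.1],[0,0,0,0,0,0,0.1],[0,0,0,0,0,0,0.1],[0,0,0,0,0,0,0.1]]])

```text
t: 18.05
ee_pos: [573.8, 182.4, 224.2]
orientation: [-2.267, -2.174, 0.001]
ft_force: [-4.4, 1.3, 5.1]
width: 29.9
grasp_force: 30.0
```

Call:
step_arm(targets=[[[-0.001,-0.02,0,0,0,0,0.1],[-0.001,-0.02,0,0,0,0,0.1],[-0.001,-0.02,0,0,0,0,0.1],[-0.001,-0.02,0,0,0,0,0.1],[-0.001,-0.02,0,0,0,0,0.1]]])

```text
t: 18.68
ee_pos: [573.6, 177.7, 224.2]
orientation: [-2.267, -2.174, 0.0]
ft_force: [-4.5, 4.4, 4.3]
width: 29.5
grasp_force: 30.0
```

Call:
step_arm(targets=[[[0,-0.02,0,0,0,0,0.1],[-0.001,-0.02,0,0,0,0,0.1],[0,0,0,0,0,0,0.1],[0,0,0,0,0,0,0.1],[0,0,0,0,0,0,0.1]]])

```text
t: 19.3
ee_pos: [573.5, 175.8, 224.2]
orientation: [-2.267, -2.174, 0.0]
ft_force: [-4.4, 3.1, 3.7]
width: 29.7
grasp_force: 30.0
```

Call:
step_arm(targets=[[[0,-0.01,0,0,0,0,0.1],[0,-0.01,0,0,0,0,0.1],[0,0,0,0,0,0,0.1],[0,0,0,0,0,0,0.1],[0,0,0,0,0,0,0.1]]])

```text
t: 19.92
ee_pos: [573.5, 174.9, 224.2]
orientation: [-2.267, -2.174, 0.0]
ft_force: [-4.7, 4.1, 4.5]
width: 29.9
grasp_force: 30.0
```

Call:
step_arm(targets=[[[0,-0.01,0,0,0,0,0.1],[0,-0.01,0,0,0,0,0.1],[0,0,0,0,0,0,0.1],[0,0,0,0,0,0,0.1],[0,0,0,0,0,0,0.1]]])

```text
t: 20.55
ee_pos: [573.4, 174.0, 224.2]
orientation: [-2.267, -2.174, 0.0]
ft_force: [-5.3, 5.0, 4.3]
width: 29.9
grasp_force: 30.0
```

Call:
step_arm(targets=[[[0,-0.01,0,0,0,0,0.1],[0,-0.01,0,0,0,0,0.1],[0,0,0,0,0,0,0.1],[0,0,0,0,0,0,0.1],[0,0,0,0,0,0,0.1]]])

```text
t: 21.18
ee_pos: [573.4, 173.5, 224.2]
orientation: [-2.267, -2.173, -0.001]
ft_force: [-5.8, 8.9, 4.3]
width: 30.0
grasp_force: 30.0
```

Call:
step_arm(targets=[[[0,-0.01,0,0,0,0,0.1],[0,-0.01,0,0,0,0,0.1],[0,0,0,0,0,0,0.1],[0,0,0,0,0,0,0.1],[0,0,0,0,0,0,0.1]]])

```text
t: 21.8
ee_pos: [573.4, 173.3, 224.2]
orientation: [-2.266, -2.173, -0.002]
ft_force: [-5.7, 14.4, 2.1]
width: 30.1
grasp_force: 30.0
```

Call:
step_arm(targets=[[[0,-0.01,0,0,0,0,0.1],[0,-0.01,0,0,0,0,0.1],[0,0,0,0,0,0,0.1],[0,0,0,0,0,0,0.1],[0,0,0,0,0,0,0.1]]])

```text
t: 22.42
ee_pos: [573.4, 173.0, 224.2]
orientation: [-2.266, -2.172, -0.004]
ft_force: [-5.8, 18.7, 2.0]
width: 29.6
grasp_force: 30.0
```

Call:
step_arm(targets=[[[0,0,0,0,0,0,0.1],[0,0,0,0,0,0,0.1],[0,0,0,0,0,0,0.1],[0,0,0,0,0,0,0.1],[0,0,0,0,0,0,0.1]]])

```text
t: 23.05
ee_pos: [573.4, 173.0, 224.2]
orientation: [-2.266, -2.172, -0.004]
ft_force: [-6.0, 19.2, 2.0]
width: 29.7
grasp_force: 30.0
```

```bash
python3 - <<'E'
from h import *
snap('side','sp5'); im=cv2.imread('pics/sp5.png')[200:335,235:365]; im=cv2.resize(im,(520,540),interpolation=cv2.INTER_CUBIC)
cv2.imwrite('pics/p5.png',cv2.convertScaleAbs(im,alpha=1.5,beta=15)); print(readout.get_obs()['ft_force'])
E
```

```text
[-6.86587378 18.58994076  2.26986201]
```

View pics/p5.png

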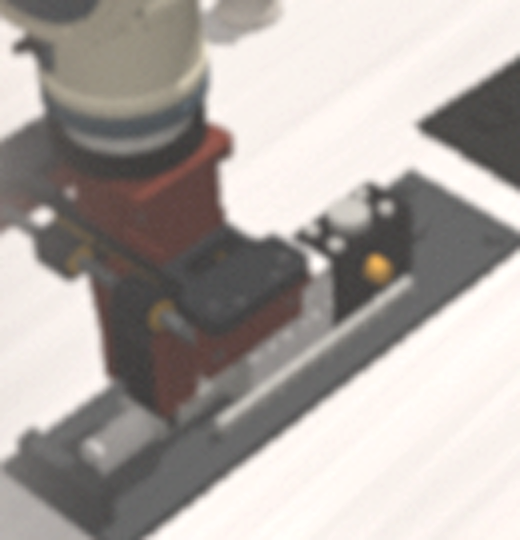

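The stack is closed against the pump after about 9 mm of plate travel, with a steady push of about 19 N. Handing in.

```bash
python3 -c "
from workcell import ctrl
print(ctrl.close_job())"
```

```text
the job is handed in; nothing more can be done
None
```

I stood two more spacers on the rail and handed the job in with the gripper still pushing the plate at about 19 N; all three spacers are clamped against the pump block after about 9 mm of plate travel (limit 26.5 mm), but the hand-in returned no verdict.

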